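# Start a shaking evaporator: lock the cell block, rock out the stoppers, start

### The arm

A 6-joint arm with a two-finger parallel gripper is mounted at the origin on a cart in front of the work surface, level with it; the furniture and walls round the work are solid. World frame = base frame: x ahead of the robot, y to its left, z up, the work surface at z = 0. Lengths are in m, angles in rad, forces in N, time in s.
With the tool pointing down it reaches from about 0.425 to 0.95 m from the base axis. Payload 3.5 kg.
Tool frame: the origin (TCP) lies midway between the tips of the shut fingers; the grasp point (between the pads) lies 19 mm behind it; z points along the fingers, y is the line along which they close (so a half turn about z gives the same grasp; the last joint's range is limited). The gripper opens to 85 mm and grips with 20 to 120 N. Pads are 22 mm wide; open, the fingers measure 114 mm over their backs; the gripper's body (76 mm by 85 mm) begins 54 mm behind the grasp point. The pads swing forward as they close: fully open they stand 13 mm farther back than shut.
Start: joints at [-1.327, 0.286, 1.577, -0, 1.279, -0.15], TCP at [0.259, -0.623, 0.231] pointing down, gripper open.
Joint ranges: [-2.77, 2.77], [-0.9, 2.22], [0.21, 2.48], [-1.53, 4.67], [0.24, 2.81], [-2.84, 2.84]. Speed limits (rad/s): [2.79, 2.79, 3.14, 3.14, 3.14, 3.14].

### API

Orientations are given as a unit quaternion [x, y, z, w].
In Python, from plant import * gives the robot as it stands.
- The arm moves only by the tool move_arm, never from a script. Its argument "moves" is a list of rows, each a list of 3 entries, a list of its own where there are three numbers: the opening, from 0 (shut) to 1 (fully open), then the shift along the tool's x, y, z in m, then the turn, a rotation vector about the tool's x, y, z in rad. A call has exactly 10 rows; each row shifts and turns the commanded pose from where the row before left it, along the tool's axes as they then stand; what a row does not reach is not made up. A row lasts 1/12 s, in which the tool goes at most 41.7 mm and 7.16 degrees, less where a joint would pass 70% of its speed; a pose out of reach is approached as far as the arm can. A call is refused whole if a number of a shift passes 0.0417 or a number of a turn 0.125, either way. A call with a gripper value outside its range is refused whole. The fingers move at their own pace and stop on an object; "grip_force" is the grip in N (left out, the last holds). Time passes only in rows, so rows that do not move let the fingers close, or fill a call up. It gives the time, the measured TCP pose, the force, the opening and the grip force at its end, in the units of the state.
- get_state(): the state, without advancing time (a new reading comes with each control period).
- read_camera(name): name is "side" or "top" or "wrist"; returns the picture (480x640x3 uint8, red, green, blue); there is no depth.
- camera_params(name): a dict with "fx", "fy", "cx", "cy" (pixels), "rvec" (rotation vector, rad) and "tvec" (3), from world to camera coordinates, as OpenCV has them; the wrist camera has in their place "tool_from_camera" (4x4, takes a point from camera to tool coordinates, whose origin is the TCP and whose axes are the flange's). Camera axes: x right, y down, z forward; pixel columns grow to the right and rows downward; lengths in m; the calibration is good to about 2 mm. A picture is of the moment at which its call begins: read the wrist's pose just before it. camera_params takes no time and is no camera call.
- sign_off(): hands the job in; it is judged then, once.
The state is a dict: "time": time; "qpos": joint angles; "dq": joint speeds; "joint_efforts": joint torques, N m; "eef_pos": TCP position; "tcp_rot": TCP orientation; "contact_force": force on the tool from outside, world axes, zero at the start; "wrist_torque": the same for the moment, N m; "opening": opening from 0.0 (shut) to 1.0 (fully open); "finger_force": force on a finger pad.
Only numpy, scipy, OpenCV 4.12 (cv2) and the standard library are available. Lean on these libraries where they do the work, as an engineer would, in place of code of your own. Each camera call takes 0.05 s, during which the arm holds its last target. There are 200 camera calls.

### The job

Get the evaporator ready and start it: first turn the lock collar round to its locked mark so that the cell block is held down, then rock every stopper that is still in a cell side to side while drawing it straight out, without heaving the sprung platform up off its mounts, and lay all the stoppers in the clear acrylic tray. Then twist the spring-return start knob clockwise to its stop and let it spring back. Leave the tip box and the bottle at the left where they stand.

Things in the scene. Friction and masses are not known exactly. Their poses are not given: they have to be found in the camera images.
- evaporator: White bench shaker (evaporator), 130 mm deep (its x), 310 mm long (its y, which points away from the robot), fixed. Origin on the bench under the middle of the cell row. Housing 38 mm high; on it a sprung aluminium platform with the cell block; at the -y end an 80 mm high white control tower with the start knob; at the +y end the lock collar.
- platform (a joint): How far the sprung platform (with block and collar) is lifted off its soft mounts: 0 at rest, at most 0.012 m. A net upward pull of about 22 N on the locked block starts to lift it, then 1 N more per mm.
- cell_block: Loose aluminium block, 88 (x) by 174 (y) by 42 mm, 0.8 kg, with four rectangular glass cells along its y at -63, -21, 21, 63 mm. The ledges that carry the stoppers are 46 mm above its underside. Origin at the centre of its underside. The -y end is under a fixed hook; a low foot at the +y end goes under the collar's lug. Unlocked, it lifts and tips when a stopper is pulled.
- block_seat (a point): Where the block's origin belongs: 48 mm above the bench over the evaporator's origin, fixed to the platform, axes as the evaporator's. The block starts there.
- collar (a joint): Angle of the captive lock collar (vertical axis): starts at 0 to 0.25 rad = open, lug aside; 1.25 rad = end stop = locked, lug over the block's foot, the wing in line with the row of cells and its white line towards the pair of black lines on the platform. Positive is counter-clockwise from above. Friction 0.08 N m; stays where left.
- collar_wing (a point): Centre of the collar's black wing grip, on the collar's axis, 106 mm above the bench. The wing is a bar 50 mm long, 14 mm thick, 28 mm tall (92 to 120 mm above the bench). At collar angle q it lies along the direction q + 0.321 rad counter-clockwise from the evaporator's +x axis.
- start_knob (a joint): Angle of the spring-return start knob (vertical axis): 0 at rest, 1.1 rad at its stop. Positive is clockwise from above. Its spring takes 0.2 N m at the stop and turns it back to 0 when let go.
- knob_grip (a point): Centre of the start knob's bar grip, on its axis, 103 mm above the bench. The bar is 46 mm long, 14 mm thick, 26 mm tall (90 to 117 mm above the bench); at angle 0 it lies along the evaporator's y.
- tray: Clear acrylic tray, 180 (its x) by 90 (its y) mm, walls 4 mm thick and 20 mm high, floor 4 mm thick; loose, 0.3 kg, on the bench right of the evaporator. Origin at the centre of its underside. Behind it stands a tall fixed monitor (beyond x = 0.68, right of y = -0.2): keep the arm clear of it.
- tip_box: Closed pipette tip box, 90 x 122 x 68 mm, blue with a clear lid, at the left, in front of the tall fixed imager; a bystander. Origin at the centre of its underside.
- bottle_buffer: Clear bottle with a blue cap, 64 mm across, 159 mm tall, standing at the left, between the evaporator and the tip box; a bystander. Origin at the centre of its underside.
- stopper_1: Cell stopper, 72 mm tall, 50 g. Origin under the plug, z up. Rubber plug 20 (x) by 28 (y) by 28 mm; shoulder 30 x 38 x 6 mm (28 to 34 mm up) resting on two ledges of the cell; upright grip tab 18 mm thick (x), 34 mm wide (y), from 34 to 72 mm up. Pressed home in the cell at block y = -63 mm (plug underside 18 mm above the block's); absent if that cell is open.
- stopper_2: As stopper_1, in the cell at block y = -21 mm. The fit: two sprung rubber lips 10 mm below the ledges squeeze the plug's two x faces with 40 N each; a straight pull takes 35 to 60 N. Tipping it side to side along its x, 10 to 15 degrees each way (the cell has room), the lips slip in turn and it walks out with little upward pull, 2 to 4 mm per tip; free after 20 mm.
- stopper_3: Stopper like stopper_1, pressed home in the cell at block y = 21 mm; absent if that cell is already open.
- stopper_4: Stopper like stopper_1, pressed home in the cell at block y = 63 mm; absent if that cell is already open.
There are look-alikes about, which are no part of the job. What is shaped like the stopper_3 but green or red is not meant.

How it is judged:
On the way, in this order (a step that is already met when the one before it is completed fails the run):
1. the lock collar is turned to its locked mark (value of joint collar above 1.15 rad), for 0.2 s.
2. all the stoppers are out of the cells and lie or stand released in the tray (x of stopper_1 in the frame of tray between -0.088 and 0.088 m and y of stopper_1 in the frame of tray between -0.043 and 0.043 m and z of stopper_1 in the frame of tray between -0.005 and 0.06 m and x of stopper_2 in the frame of tray between -0.088 and 0.088 m and y of stopper_2 in the frame of tray between -0.043 and 0.043 m and z of stopper_2 in the frame of tray between -0.005 and 0.06 m and x of stopper_3 in the frame of tray between -0.088 and 0.088 m and y of stopper_3 in the frame of tray between -0.043 and 0.043 m and z of stopper_3 in the frame of tray between -0.005 and 0.06 m and x of stopper_4 in the frame of tray between -0.088 and 0.088 m and y of stopper_4 in the frame of tray between -0.043 and 0.043 m and z of stopper_4 in the frame of tray between -0.005 and 0.06 m and linear speed of each of stopper_1, stopper_2, stopper_3, stopper_4 below 0.02 m/s and contact force between the fingers and stopper_1 below 0.1 N and contact force between the fingers and stopper_2 below 0.1 N and contact force between the fingers and stopper_3 below 0.1 N and contact force between the fingers and stopper_4 below 0.1 N), for 0.2 s.
3. the start knob is twisted to its stop (value of joint start_knob above 1 rad), for 0.1 s.
At the end, for the whole second after the job is handed in: The collar is still locked (over 1.15 rad), the start knob is back at rest (under 0.1 rad), every stopper is at rest inside the tray (its origin within the tray's outline and no more than 60 mm above its underside), and the block sits in its place on the platform (within 8 mm) (value of joint collar above 1.15 rad and value of joint start_knob below 0.1 rad and x of stopper_1 in the frame of tray between -0.088 and 0.088 m and y of stopper_1 in the frame of tray between -0.043 and 0.043 m and z of stopper_1 in the frame of tray between -0.005 and 0.06 m and x of stopper_2 in the frame of tray between -0.088 and 0.088 m and y of stopper_2 in the frame of tray between -0.043 and 0.043 m and z of stopper_2 in the frame of tray between -0.005 and 0.06 m and x of stopper_3 in the frame of tray between -0.088 and 0.088 m and y of stopper_3 in the frame of tray between -0.043 and 0.043 m and z of stopper_3 in the frame of tray between -0.005 and 0.06 m and x of stopper_4 in the frame of tray between -0.088 and 0.088 m and y of stopper_4 in the frame of tray between -0.043 and 0.043 m and z of stopper_4 in the frame of tray between -0.005 and 0.06 m and linear speed of each of stopper_1, stopper_2, stopper_3, stopper_4 below 0.02 m/s and distance between cell_block and block_seat below 0.008 m); the robot touches nothing.
It fails at once if the sprung platform is heaved up by more than 7 mm (value of joint platform above 0.007 m).
It fails at once if the bottle is pushed more than 40 mm, or the tip box more than 60 mm (distance of bottle_buffer from where it was at the start of the episode above 0.04 m or distance of tip_box from where it was at the start of the episode above 0.06 m).
Of stopper_1, stopper_2, stopper_3, stopper_4 only 3 to 4 are there at a start; the rules pass over those that are not, and their reading is None.
At some moment in a run one of tray may be knocked a few centimetres aside while the robot is not near it.
Once in a run the grip may slacken for a moment while it holds something.
It also fails if it takes over 210 s, if anything falls off the work surface, if the arm or the gripper's body presses on something with over 40 N, if the wrist force passes 120 N, or if a joint passes its speed limit or range.

## Working session

There is one attempt and no reset: what is moved stays moved. The work goes in short steps, Python scripts to look and compute and a tool call to move; the robot and the scene stay as the last step left them, time stands still between calls to the robot, and variables do not carry over. Pictures are saved under pics/ and viewed, at most 14 in all, crops included, and the job is handed in when it is done.

Besides the shell and the picture viewer there is one more tool, called after "Request:" as name(argument=value, ...) on one line, values as JSON. move_arm: Moves the arm, as the interface text tells. Its arguments: {"type":"object","properties":{"moves":{"type":"array"},"grip_force":{"type":"number"}},"required":["moves"]}

```bash
mkdir -p pics; cat > h.py <<'E'
from plant import *
import numpy as np, cv2
from scipy.spatial.transform import Rotation as R
def snap(n,f,crop=None,s=1):
    im=read_camera(n)[:,:,::-1].copy()
    cv2.imwrite('pics/raw_'+f,im)
    if crop: x0,y0,x1,y1=crop; im=im[y0:y1,x0:x1]
    if s!=1: im=cv2.resize(im,None,fx=s,fy=s,interpolation=cv2.INTER_CUBIC)
    cv2.imwrite('pics/'+f,im)
def cam(n):
    p=camera_params(n); K=np.array([[p['fx'],0,p['cx']],[0,p['fy'],p['cy']],[0,0,1.]])
    if n=='wrist':
        s=get_state(); T=np.eye(4); T[:3,:3]=R.from_quat(s['tcp_rot']).as_matrix(); T[:3,3]=s['eef_pos']
        M=np.linalg.inv(T@np.array(p['tool_from_camera'])); return K,M[:3,:3],M[:3,3]
    return K,R.from_rotvec(np.ravel(p['rvec'])).as_matrix(),np.ravel(p['tvec'])
def pix2(n,u,v,z,c=None):
    K,Rm,t=c or cam(n); d=Rm.T@np.linalg.inv(K)@[u,v,1]; o=-Rm.T@t
    return o+d*(z-o[2])/d[2]
def proj(n,P,c=None):
    K,Rm,t=c or cam(n); q=(K@(Rm@np.atleast_2d(P).T+t[:,None])).T; return q[:,:2]/q[:,2:]
E
python3 -c "
from h import *
snap('top','t0.png',s=1.25); snap('side','s0.png',s=1.25)
print(get_state()); print(camera_params('wrist'))
for n in('top','side'):
  K,Rm,t=cam(n); print(n,K[0,0],-Rm.T@t,Rm[2])
"
```

```text
{'time': 0.1, 'qpos': array([-1.32702862e+00,  2.87114987e-01,  1.57803069e+00,  7.38178275e-06,
        1.27862735e+00, -1.49987984e-01]), 'dq': array([-0.00035662, -0.00138341, -0.0025977 , -0.00193471,  0.00014257,
       -0.00014612]), 'joint_efforts': array([ 5.95418587e-04, -4.07295763e+01, -2.93701029e+01, -1.35363071e-04,
        3.38349382e-03, -2.43739152e-06]), 'eef_pos': array([ 0.25886011, -0.62274144,  0.23006018]), 'tcp_rot': array([ 9.80681702e-01,  1.95607287e-01, -4.75706063e-05, -1.08915543e-03]), 'contact_force': array([-0.70200015, -0.06722127,  0.33691204]), 'wrist_torque': array([-0.00396388,  0.0161405 ,  0.01023413]), 'finger_force': 0.0, 'opening': 1.0017178877492985}
{'fx': 330.7952550467394, 'fy': 330.7952550467394, 'cx': 322.69956858798764, 'cy': 243.11281204273226, 'tool_from_camera': array([[ 3.58974960e-04, -9.61652454e-01, -2.74270722e-01,
         6.90681545e-02],
       [ 9.99999834e-01,  4.68686715e-04, -3.34482766e-04,
         8.17823151e-04],
       [ 4.50203216e-04, -2.74270556e-01,  9.61652463e-01,
        -1.42570395e-01],
       [ 0.00000000e+00,  0.00000000e+00,  0.00000000e+00,
         1.00000000e+00]])}
top 505.80362379287953 [ 0.53739724 -0.04134879  1.15692269] [ 0.08053721 -0.0170383  -0.99660597]
side 452.05523678078845 [ 0.37439598 -0.78555217  0.63766792] [ 0.28606254  0.76872278 -0.57204327]
```

View pics/t0.png

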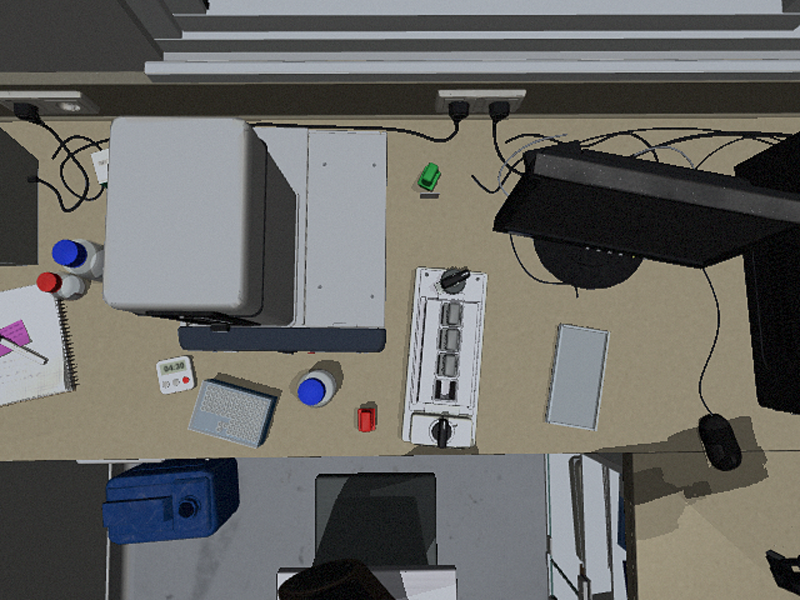

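View pics/s0.png

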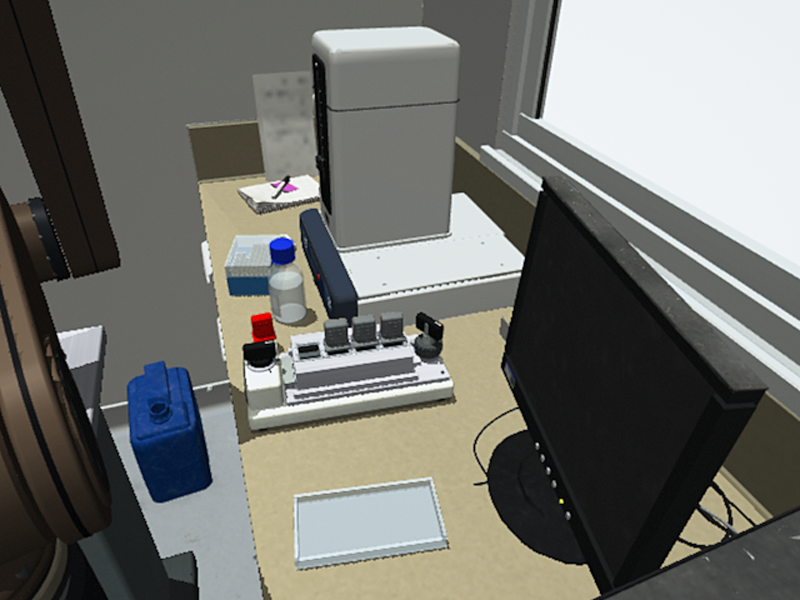

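Top view: the evaporator is at (445,357), with cell 1 nearest the tower open and stoppers 2, 3 and 4 at (446,362), (450,337) and (454,313). The knob is at (442,432), the collar at (455,280) and the tray at (578,377). The side view agrees.

```bash
python3 -c "
from h import *
im=cv2.imread('pics/raw_t0.png')
cv2.imwrite('pics/t0c.png',cv2.resize(im[205:365,315:495],None,fx=3.7,fy=3.7,interpolation=cv2.INTER_CUBIC))
c=cam('top')
def P(u,v,z): p=pix2('top',u/1.25,v/1.25,z,c); return p.round(4)
for n,u,v,z in [('knob',442,432,.117),('wing',455,280,.12),('s4',454,313,.138),('s3',450,337,.138),('s2',446,362,.138),
 ('h1',417,267,.038),('h2',488,271,.038),('h3',475,447,.038),('h4',402,444,.08),('tA',560,324,.02),('tB',608,330,.02),('tC',597,430,.02),('tD',547,424,.02),('box',233,410,.068),('bot',312,390,.159),('red',367,418,.04)]: print(n,P(u,v,z))
"
```

```text
knob [ 0.4065 -0.1281  0.117 ]
wing [ 0.6544 -0.1534  0.12  ]
s4 [ 0.5987 -0.1489  0.138 ]
s3 [ 0.56   -0.1417  0.138 ]
s2 [ 0.52   -0.1346  0.138 ]
h1 [ 0.6875 -0.0947  0.038 ]
h2 [ 0.6793 -0.2216  0.038 ]
h3 [ 0.37  -0.192  0.038]
h4 [ 0.3828 -0.0636  0.08  ]
tA [ 0.584  -0.3527  0.02  ]
tB [ 0.5723 -0.4395  0.02  ]
tC [ 0.3943 -0.4131  0.02  ]
tD [ 0.406  -0.3238  0.02  ]
box [0.4417 0.2223 0.068 ]
bot [0.4791 0.0777 0.159 ]
red [ 0.4226 -0.0039  0.04  ]
```

View pics/t0c.png

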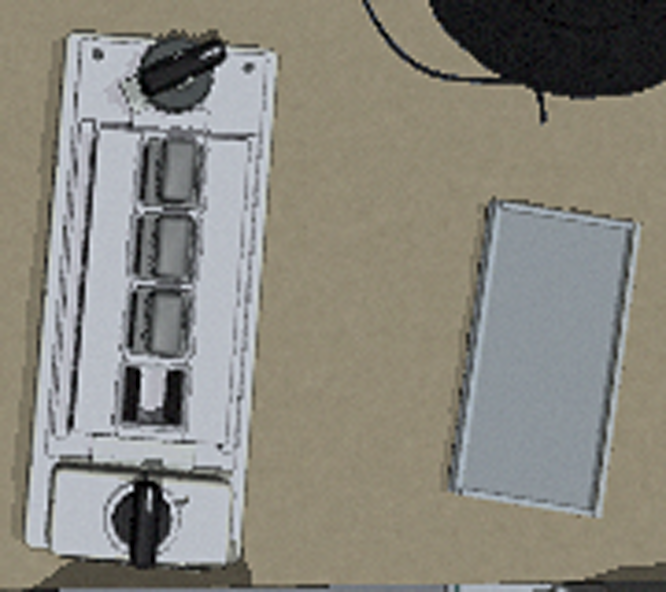

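The crop shows the stopper tops at (182,168), (179,247) and (167,320), the knob at (146,520), and the wing running from (141,85) to (226,45). Next I fit the pose and plan the approach.

```bash
cat >> h.py <<'E'
def down(h): # tool pointing down, tool x heading h
    return R.from_matrix(np.array([[np.cos(h),np.sin(h),0],[np.sin(h),-np.cos(h),0],[0,0,-1.]]))
def plan(pos,h=None,n=None,g=1,rot=None,v=.038,w=.115,show=True):
    s=get_state(); p=np.array(s['eef_pos']); r=R.from_quat(s['tcp_rot'])
    rt=rot if rot is not None else (r if h is None else down(h))
    dr=(r.inv()*rt).as_rotvec(); d=np.array(pos)-p
    m=int(np.ceil(max(np.linalg.norm(d)/v,np.abs(dr).max()/w,1))); n=n or m
    rows=[]
    for i in range(n):
        ri=r*R.from_rotvec(dr*i/n)
        rows.append([g,[round(x,4) for x in ri.inv().apply(d/n)],[round(x,3) for x in dr/n]])
    while len(rows)%10: rows.append([g,[0,0,0],[0,0,0]])
    for k in range(0,len(rows),10): print(str(rows[k:k+10]).replace(' ','').replace('0.0,','0,').replace('-0,','0,').replace('0.0]','0]'))
E
python3 -c "
from h import *
c=cam('top')
def P(u,v,z): return pix2('top',315+u/3.7,205+v/3.7,z,c)
a=dict(knob=P(146,520,.117),w1=P(141,85,.12),w2=P(226,45,.12),s4=P(182,168,.138),s3=P(179,247,.138),s2=P(167,320,.138))
for k in a: print(k,a[k].round(4))
w=a['w2']-a['w1']; print('wing hd',np.arctan2(w[1],w[0]), (a['w1']+a['w2'])/2)
for A,B,z in [((68,40),(28,545),.038),((275,55),(240,560),.038)]:
  d=P(*A,z)-P(*B,z); print('yaw y-axis',np.arctan2(d[1],d[0]),P(*A,z),P(*B,z))
plan([.46,-.2,.24],2.01)
"
```

```text
knob [ 0.4066 -0.1298  0.117 ]
w1 [ 0.6463 -0.1307  0.12  ]
w2 [ 0.6684 -0.1787  0.12  ]
s4 [ 0.5987 -0.1509  0.138 ]
s3 [ 0.5556 -0.1484  0.138 ]
s2 [ 0.5161 -0.1412  0.138 ]
wing hd -1.139703069065684 [ 0.65734309 -0.15469184  0.12      ]
yaw y-axis -0.09156465927470372 [ 0.6825828  -0.09418805  0.038     ] [ 0.38298521 -0.06667858  0.038     ]
yaw y-axis -0.09085783429745115 [ 0.67239606 -0.21902025  0.038     ] [ 0.37264279 -0.19171013  0.038     ]
[[1,[np.float64(0.0232),np.float64(-0.0209),np.float64(-0.0006)],[np.float64(-0.0),np.float64(-0.0),np.float64(-0.108)]],[1,[np.float64(0.0253),np.float64(-0.0183),np.float64(-0.0006)],[np.float64(-0.0),np.float64(-0.0),np.float64(-0.108)]],[1,[np.float64(0.0271),np.float64(-0.0154),np.float64(-0.0006)],[np.float64(-0.0),np.float64(-0.0),np.float64(-0.108)]],[1,[np.float64(0.0286),np.float64(-0.0124),np.float64(-0.0006)],[np.float64(-0.0),np.float64(-0.0),np.float64(-0.108)]],[1,[np.float64(0.0298),np.float64(-0.0093),np.float64(-0.0006)],[np.float64(-0.0),np.float64(-0.0),np.float64(-0.108)]],[1,[np.float64(0.0306),np.float64(-0.006),
[... 549 characters left out ...]
]]]
[[1,[np.float64(0.0294),np.float64(0.0105),np.float64(-0.0007)],[np.float64(-0.0),np.float64(-0.0),np.float64(-0.108)]],[1,[np.float64(0.0281),np.float64(0.0136),np.float64(-0.0007)],[np.float64(-0.0),np.float64(-0.0),np.float64(-0.108)]],[1,[np.float64(0.0264),np.float64(0.0166),np.float64(-0.0007)],[np.float64(-0.0),np.float64(-0.0),np.float64(-0.108)]],[1,[np.float64(0.0245),np.float64(0.0193),np.float64(-0.0007)],[np.float64(-0.0),np.float64(-0.0),np.float64(-0.108)]],[1,[np.float64(0.0223),np.float64(0.0219),np.float64(-0.0007)],[np.float64(-0.0),np.float64(-0.0),np.float64(-0.108)]],[1,[0,0,0],[0,0,0]],[1,[0,0,0],[0,0,0]],[1,[0,0,0],[0,0,0]],[1,[0,0,0],[0,0,0]],[1,[0,0,0],[0,0,0]]]
```

Request:
move_arm(moves=[[1,[0.023,-0.021,-0.0006],[0,0,-0.108]],[1,[0.025,-0.018,-0.0006],[0,0,-0.108]],[1,[0.027,-0.015,-0.0006],[0,0,-0.108]],[1,[0.0285,-0.0125,-0.0006],[0,0,-0.108]],[1,[0.03,-0.009,-0.0006],[0,0,-0.108]],[1,[0.0305,-0.006,-0.0006],[0,0,-0.108]],[1,[0.031,-0.003,-0.0006],[0,0,-0.108]],[1,[0.031,0.0005,-0.0006],[0,0,-0.108]],[1,[0.031,0.004,-0.0006],[0,0,-0.108]],[1,[0.03,0.0075,-0.0006],[0,0,-0.108]]])

```text
time: 0.93
eef_pos: [0.3924, -0.3409, 0.2368]
tcp_rot: [0.739, 0.674, 0.0, -0.0]
contact_force: [0.6, 0.4, 0.1]
opening: 0.999
finger_force: 0.0
```

Request:
move_arm(moves=[[1,[0.0295,0.0105,0],[0,0,-0.108]],[1,[0.028,0.0135,0],[0,0,-0.108]],[1,[0.0265,0.0165,0],[0,0,-0.108]],[1,[0.0245,0.0195,0],[0,0,-0.108]],[1,[0.022,0.022,0],[0,0,-0.108]],[1,[0,0,0],[0,0,0]],[1,[0,0,0],[0,0,0]],[1,[0,0,0],[0,0,0]],[1,[0,0,0],[0,0,0]],[1,[0,0,0],[0,0,0]]])

```text
time: 1.77
eef_pos: [0.4586, -0.2027, 0.2372]
tcp_rot: [0.535, 0.845, -0.0, -0.0]
contact_force: [0.5, 0.5, 0.5]
opening: 1.001
finger_force: 0.0
```

```bash
sed -i 's/round(x,4)/round(float(x),4)+0/;s/round(x,3)/round(float(x),3)+0/' h.py; python3 -c "
from h import *
s=get_state();print(s['eef_pos'],s['qpos'],s['time'])
plan([.64,-.154,.21],2.0)
"
```

```text
[ 0.45858331 -0.20267199  0.23717003] [-6.18671350e-01 -1.07946514e-01  1.98871933e+00 -2.09651892e-04
  1.26113586e+00 -1.05927045e+00] 1.7667
[[1,[-0.0067,0.037,0.0054],[0,0,0.002]],[1,[-0.0066,0.037,0.0054],[0,0,0.002]],[1,[-0.0065,0.037,0.0054],[0,0,0.002]],[1,[-0.0064,0.037,0.0054],[0,0,0.002]],[1,[-0.0063,0.037,0.0054],[0,0,0.002]],[1,[0,0,0],[0,0,0]],[1,[0,0,0],[0,0,0]],[1,[0,0,0],[0,0,0]],[1,[0,0,0],[0,0,0]],[1,[0,0,0],[0,0,0]]]
```

Request:
move_arm(moves=[[1,[-0.0065,0.037,0.0054],[0,0,0.002]],[1,[-0.0065,0.037,0.0054],[0,0,0.002]],[1,[-0.0065,0.037,0.0054],[0,0,0.002]],[1,[-0.0065,0.037,0.0054],[0,0,0.002]],[1,[-0.0065,0.037,0.0054],[0,0,0.002]],[1,[0,0,0],[0,0,0]],[1,[0,0,0],[0,0,0]],[1,[0,0,0],[0,0,0]],[1,[0,0,0],[0,0,0]],[1,[0,0,0],[0,0,0]]])

```text
time: 2.6
eef_pos: [0.6395, -0.1534, 0.2115]
tcp_rot: [0.539, 0.842, 0.0, 0.001]
contact_force: [0.0, 0.3, -0.0]
opening: 0.999
finger_force: 0.0
```

```bash
python3 -c "
from h import *
import pickle
c=cam('wrist'); pickle.dump(c,open('c1.pkl','wb'))
snap('wrist','w1.png',s=1.25); print(get_state()['eef_pos'])
print(proj('wrist',[[.657,-.1547,.12],[.5987,-.15,.138]],c)*1.25)
"
```

```text
[ 0.63961063 -0.15324453  0.21152122]
[[429.76521786 320.90983254]
 [337.41501941 280.55941828]]
```

View pics/w1.png

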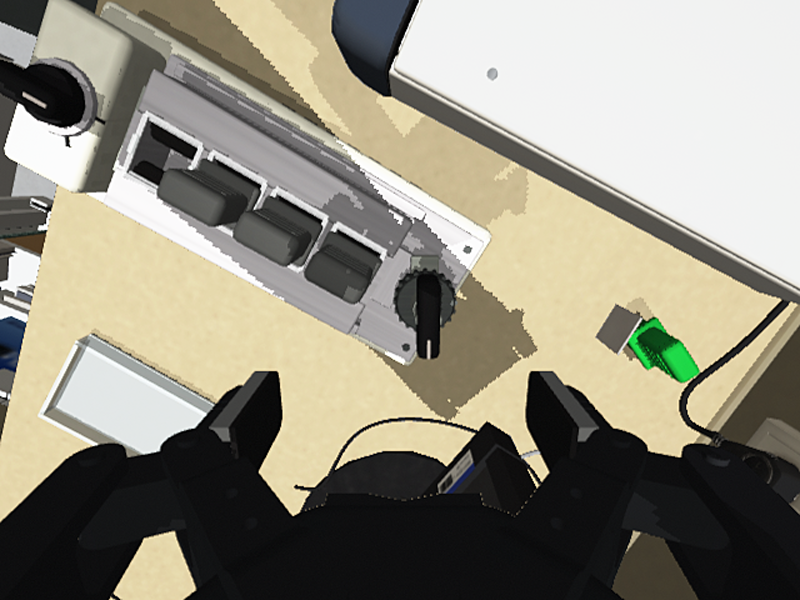

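The wing top runs from (429,276) to (428,358), in line with the tool x axis, and its centre is where I predicted it. Stopper 4's top is at (340,278), also as predicted.

```bash
python3 -c "
from h import *
import pickle
c=pickle.load(open('c1.pkl','rb'))
for u,v,z in [(429,276,.12),(428,358,.12),(429,317,.12),(340,278,.138)]: print(pix2('wrist',u/1.25,v/1.25,z,c).round(4))
p=pix2('wrist',429/1.25,317/1.25,.12,c); plan([(p[0]+.657)/2,(p[1]-.1547)/2,.097],2.0,n=8,g=.45)
"
```

```text
[ 0.6447 -0.1303  0.12  ]
[ 0.6664 -0.1766  0.12  ]
[ 0.6555 -0.1527  0.12  ]
[ 0.5994 -0.1481  0.138 ]
[[0.45,[-0.0009,0.0019,0.0143],[0,0,0]],[0.45,[-0.0009,0.0019,0.0143],[0,0,0]],[0.45,[-0.0009,0.0019,0.0143],[0,0,0]],[0.45,[-0.0009,0.0019,0.0143],[0,0,0]],[0.45,[-0.0009,0.0019,0.0143],[0,0,0]],[0.45,[-0.0009,0.0019,0.0143],[0,0,0]],[0.45,[-0.0009,0.0019,0.0143],[0,0,0]],[0.45,[-0.0009,0.0019,0.0143],[0,0,0]],[0.45,[0,0,0],[0,0,0]],[0.45,[0,0,0],[0,0,0]]]
```

Request:
move_arm(moves=[[0.45,[-0.0008,0.005,0],[0,0,0]],[0.45,[-0.0008,0.005,0],[0,0,0]],[0.45,[-0.0008,0.005,0.014],[0,0,0]],[0.45,[-0.0008,0,0.02],[0,0,0]],[0.45,[-0.0008,0,0.02],[0,0,0]],[0.45,[-0.0008,0,0.02],[0,0,0]],[0.45,[-0.001,0,0.02],[0,0,0]],[0.45,[-0.001,0,0.02],[0,0,0]],[0.45,[0,0,0],[0,0,0]],[0.45,[0,0,0],[0,0,0]]], grip_force=40)

```text
time: 3.48
eef_pos: [0.6558, -0.1517, 0.0941]
tcp_rot: [0.539, 0.842, -0.0, -0.002]
contact_force: [0.0, 0.4, 0.4]
opening: 0.451
finger_force: 0.0
```

Request:
move_arm(moves=[[0,[0,0,0],[0,0,0]],[0,[0,0,0],[0,0,0]],[0,[0,0,0],[0,0,0]],[0,[0,0,0],[0,0,0]],[0,[0,0,0],[0,0,0]],[0,[0,0,0],[0,0,0]],[0,[0,0,0],[0,0,0]],[0,[0,0,0],[0,0,0]],[0,[0,0,0],[0,0,0]],[0,[0,0,0],[0,0,0]]])

```text
time: 4.32
eef_pos: [0.6563, -0.1531, 0.098]
tcp_rot: [0.539, 0.843, -0.001, -0.0]
contact_force: [-5.0, -1.5, 2.1]
opening: 0.161
finger_force: 41.7
```

Request:
move_arm(moves=[[0,[0,0,0],[0,0,-0.105]],[0,[0,0,0],[0,0,-0.105]],[0,[0,0,0],[0,0,-0.105]],[0,[0,0,0],[0,0,-0.105]],[0,[0,0,0],[0,0,-0.105]],[0,[0,0,0],[0,0,-0.105]],[0,[0,0,0],[0,0,-0.105]],[0,[0,0,0],[0,0,-0.105]],[0,[0,0,0],[0,0,-0.1]],[0,[0,0,0],[0,0,-0.1]]])

```text
time: 5.15
eef_pos: [0.6551, -0.1547, 0.098]
tcp_rot: [0.046, 0.999, -0.002, -0.002]
contact_force: [-8.1, -7.1, 3.8]
opening: 0.152
finger_force: 41.9
```

```bash
python3 -c "
from h import *
s=get_state();m=R.from_quat(s['tcp_rot']).as_matrix()
print(s['wrist_torque'],np.arctan2(m[1,0],m[0,0])-np.pi)"
```

```text
[-0.88703253  1.30291166 -0.19546939] -0.09283534353319656
```

Request:
move_arm(moves=[[0,[0,0,0],[0,0,-0.02]],[0,[0,0,0],[0,0,0]],[0,[0,0,0],[0,0,0.02]],[0.4,[0,0,0],[0,0,0]],[0.4,[0,0,0],[0,0,0]],[0.4,[0,0,0],[0,0,0]],[0.4,[0,0,-0.02],[0,0,0]],[0.4,[0,0,-0.03],[0,0,0]],[0.4,[0,0,-0.03],[0,0,0]],[0.4,[0,0,-0.01],[0,0,0]]])

```text
time: 5.98
eef_pos: [0.6597, -0.1526, 0.1927]
tcp_rot: [0.048, 0.999, -0.001, 0.005]
contact_force: [1.0, 0.3, 1.7]
opening: 0.401
finger_force: 0.0
```

```bash
python3 -c "
from h import *
import pickle
c=cam('wrist'); pickle.dump(c,open('c2.pkl','wb'))
s=get_state();print(s['eef_pos'],s['contact_force'])
snap('wrist','w2.png',s=1.25)
"
```

```text
[ 0.65965149 -0.1526427   0.19265853] [1.01358097 0.34536814 1.72599633]
```

View pics/w2.png

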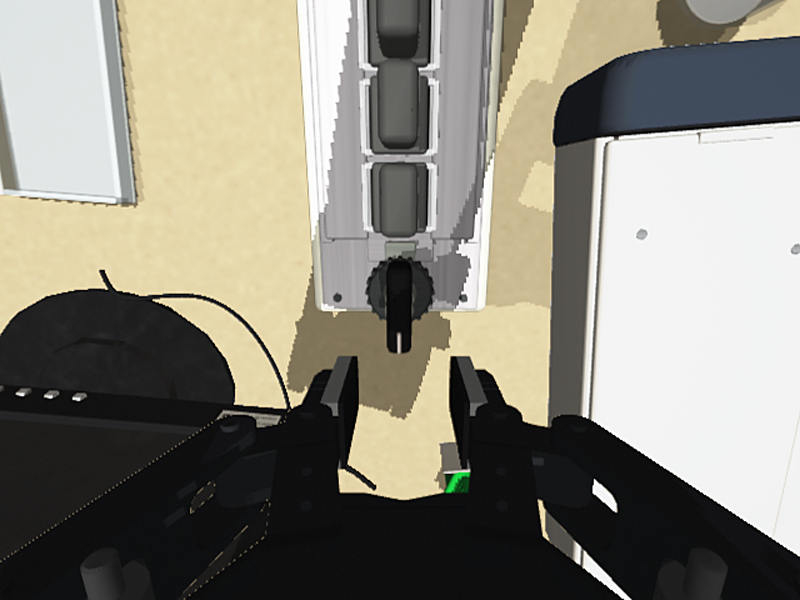

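The wing now lies in line with the row, so the collar is locked. The s4 top is at about (396,200) and the s3 top at about (400,105).

```bash
python3 -c "
from h import *
import pickle
c=pickle.load(open('c2.pkl','rb'))
for u,v,z in [(396,200,.138),(400,105,.138),(399,307,.12)]: print(pix2('wrist',u/1.25,v/1.25,z,c).round(4))
ax=np.array([.6557,-.1535]); y=np.array([np.cos(-.091),np.sin(-.091)])
kn=np.array([.4066,-.1298]); print('dist knob-collar',np.linalg.norm(ax-kn))
plan([.5985,-.149,.16],np.pi-.091,g=.7,n=4)
"
```

```text
[ 0.5966 -0.1509  0.138 ]
[ 0.557  -0.1451  0.138 ]
[ 0.6535 -0.1554  0.12  ]
dist knob-collar 0.25022489884102256
[[0.7,[0.0155,-0.0005,0.0082],[-0.001,0.003,-0.001]],[0.7,[0.0155,-0.0005,0.0082],[-0.001,0.003,-0.001]],[0.7,[0.0154,-0.0005,0.0082],[-0.001,0.003,-0.001]],[0.7,[0.0154,-0.0005,0.0083],[-0.001,0.003,-0.001]],[0.7,[0,0,0],[0,0,0]],[0.7,[0,0,0],[0,0,0]],[0.7,[0,0,0],[0,0,0]],[0.7,[0,0,0],[0,0,0]],[0.7,[0,0,0],[0,0,0]],[0.7,[0,0,0],[0,0,0]]]
```

Request:
move_arm(moves=[[0.7,[0.0157,-0.0005,0.008],[0,0.003,-0.001]],[0.7,[0.0157,-0.0005,0.008],[0,0.003,-0.001]],[0.7,[0.0157,-0.0005,0.008],[0,0.003,-0.001]],[0.7,[0.0157,-0.0003,0.008],[0,0.003,-0.001]],[0.7,[0,0,0],[0,0,0]],[0.7,[0,0,0.02],[0,0,0]],[0.7,[0,0,0.02],[0,0,0]],[0.7,[0,0,0.014],[0,0,0]],[0.7,[0,0,0],[0,0,0]],[0.7,[0,0,0],[0,0,0]]])

```text
time: 6.87
eef_pos: [0.593, -0.1476, 0.0993]
tcp_rot: [0.047, 0.999, 0.001, -0.007]
contact_force: [-0.1, 0.8, -0.4]
opening: 0.7
finger_force: 0.0
```

Request:
move_arm(moves=[[0,[0,0,0],[0,0,0]],[0,[0,0,0],[0,0,0]],[0,[0,0,0],[0,0,0]],[0,[0,0,0],[0,0,0]],[0,[0,0,0],[0,0,0]],[0,[0,0,0],[0,0,0]],[0,[0,0,0],[0,0,0]],[0,[0,0,0],[0,0,0]],[0,[0,0,0],[0,0,0]],[0,[0,0,0],[0,0,0]]], grip_force=70)

```text
time: 7.7
eef_pos: [0.5942, -0.1486, 0.102]
tcp_rot: [0.047, 0.999, -0.0, -0.005]
contact_force: [-0.8, -1.1, 5.5]
opening: 0.202
finger_force: 68.6
```

```bash
python3 -c "
from h import *
s=get_state();print(s['eef_pos'],s['contact_force'],s['wrist_torque'],R.from_quat(s['tcp_rot']).as_matrix().round(3))
"
```

```text
[ 0.59415225 -0.148569    0.10199749] [-0.7539172  -1.07816334  5.46810366] [-0.18789412  0.04924271 -0.10652602] [[-0.996  0.094 -0.01 ]
 [ 0.094  0.996 -0.   ]
 [ 0.01  -0.001 -1.   ]]
```

Request:
move_arm(moves=[[0,[0,0.0019,-0.0008],[0.105,0,0]],[0,[0,0.0019,-0.0008],[0.105,0,0]],[0,[0,0,0],[0,0,0]],[0,[0,-0.0019,-0.0006],[-0.105,0,0]],[0,[0,-0.0019,-0.0006],[-0.105,0,0]],[0,[0,-0.0019,-0.0006],[-0.105,0,0]],[0,[0,-0.0019,-0.0006],[-0.105,0,0]],[0,[0,0,0],[0,0,0]],[0,[0,0.0019,-0.0006],[0.105,0,0]],[0,[0,0.0019,-0.0006],[0.105,0,0]]], grip_force=80)

```text
time: 8.53
eef_pos: [0.5933, -0.1489, 0.1049]
tcp_rot: [0.049, 0.999, -0.0, -0.005]
contact_force: [1.5, -0.4, -4.1]
opening: 0.199
finger_force: 79.7
```

```bash
cat > st.py <<'E'
from h import *
s=get_state();m=R.from_quat(s['tcp_rot']).as_matrix()
print(s['eef_pos'].round(4),'F',s['contact_force'].round(1),'M',s['wrist_torque'].round(2),'z',m[:,2].round(3),'hd',round(float(np.arctan2(m[1,0],m[0,0])),3),'op',s['opening'],s['finger_force'],s['time'])
E
python3 st.py
```

```text
[ 0.5933 -0.1489  0.1049] F [ 1.5 -0.4 -4.1] M [ 0.48 -0.38 -0.05] z [-0.011 -0.    -1.   ] hd 3.043 op 0.19898279711990496 79.6805477142334 8.5333
```

Request:
move_arm(moves=[[0,[0,0.0022,-0.0009],[0.105,0,0]],[0,[0,0.0022,-0.0009],[0.105,0,0]],[0,[0,0,0],[0,0,0]],[0,[0,-0.0023,-0.0007],[-0.105,0,0]],[0,[0,-0.0023,-0.0007],[-0.105,0,0]],[0,[0,-0.0023,-0.0007],[-0.105,0,0]],[0,[0,-0.0023,-0.0007],[-0.105,0,0]],[0,[0,0,0],[0,0,0]],[0,[0,0.0023,-0.0006],[0.105,0,0]],[0,[0,0.0023,-0.0006],[0.105,0,0]]])

```text
time: 9.37
eef_pos: [0.5928, -0.1486, 0.1116]
tcp_rot: [0.049, 0.999, -0.0, -0.006]
contact_force: [0.5, -0.2, -5.3]
opening: 0.202
finger_force: 80.1
```

```bash
python3 st.py
```

```text
[ 0.5928 -0.1486  0.1116] F [ 0.5 -0.2 -5.3] M [ 0.4  -0.21 -0.13] z [-0.013 -0.    -1.   ] hd 3.043 op 0.2019208359881391 80.14520287513733 9.3667
```

Request:
move_arm(moves=[[0,[0,0.0029,-0.001],[0.105,0,0]],[0,[0,0.0029,-0.001],[0.105,0,0]],[0,[0,0,0],[0,0,0]],[0,[0,-0.003,-0.0008],[-0.105,0,0]],[0,[0,-0.003,-0.0008],[-0.105,0,0]],[0,[0,-0.003,-0.0008],[-0.105,0,0]],[0,[0,-0.003,-0.0008],[-0.105,0,0]],[0,[0,0,0],[0,0,0]],[0,[0,0.0031,-0.0008],[0.105,0,0]],[0,[0,0.0031,-0.0008],[0.105,0,0]]])

```text
time: 10.2
eef_pos: [0.5929, -0.1483, 0.1196]
tcp_rot: [0.049, 0.999, -0.0, -0.006]
contact_force: [2.8, -2.0, -13.1]
opening: 0.203
finger_force: 79.4
```

```bash
python3 st.py
```

```text
[ 0.5929 -0.1483  0.1196] F [  2.8  -2.  -13.1] M [-0.01 -0.48 -0.11] z [-0.013 -0.    -1.   ] hd 3.044 op 0.2025035309195087 79.3864095211029 10.2
```

Request:
move_arm(moves=[[0,[0,0.0036,-0.0003],[0.105,0,0]],[0,[0,0.0036,-0.0006],[0.105,0,0]],[0,[0,0,0],[0,0,0]],[0,[0,-0.0037,-0.0006],[-0.105,0,0]],[0,[0,-0.0037,-0.0006],[-0.105,0,0]],[0,[0,-0.0037,-0.0006],[-0.105,0,0]],[0,[0,-0.0037,-0.0006],[-0.105,0,0]],[0,[0,0,0],[0,0,0]],[0,[0,0.0037,-0.0006],[0.105,0,0]],[0,[0,0.0037,-0.0006],[0.105,0,0]]])

```text
time: 11.03
eef_pos: [0.5935, -0.1493, 0.128]
tcp_rot: [0.048, 0.999, -0.002, -0.006]
contact_force: [0.8, 0.4, -1.2]
opening: 0.194
finger_force: 83.4
```

```bash
python3 st.py
```

```text
[ 0.5935 -0.1493  0.128 ] F [ 0.8  0.4 -1.2] M [ 0.06  0.01 -0.03] z [-0.011 -0.003 -1.   ] hd 3.045 op 0.19358748089295258 83.4354293346405 11.0333
```

Request:
move_arm(moves=[[0,[0,0,-0.012],[0,0,0]],[0,[0,0,-0.02],[0,0,0]],[0,[0,0,-0.02],[0,0,0]],[0,[0,0,-0.02],[0,0,0]],[0,[0.02,-0.025,-0.005],[0,0,0]],[0,[0.02,-0.025,0],[0,0,0]],[0,[0.01,-0.03,0],[0,0,0]],[0,[0.01,-0.03,0],[0,0,0]],[0,[0,-0.02,0],[0,0,0]],[0,[0,0,0],[0,0,0]]])

```text
time: 11.87
eef_pos: [0.5219, -0.2747, 0.2063]
tcp_rot: [0.048, 0.999, 0.0, -0.005]
contact_force: [0.0, 0.3, 0.6]
opening: 0.198
finger_force: 83.3
```

```bash
cat > tray.py <<'E'
from h import *
import sys
f=sys.argv[1]; snap('top',f); a=cv2.imread('pics/raw_t0.png'); b=cv2.imread('pics/raw_'+f)
cv2.imwrite('pics/'+f,np.hstack([cv2.resize(x[220:380,400:520],None,fx=3,fy=3) for x in(a,b)]))
d=np.abs(a.astype(int)-b).sum(2)[250:350,430:490]; print('diff px',(d>60).sum())
E
python3 tray.py t1.png; python3 st.py; python3 -c "
from h import *
c=cam('top')
q=np.array([pix2('top',315+u/3.7,205+v/3.7,.02,c)[:2] for u,v in [(495,202),(638,222),(600,515),(455,490)]]); print(q.round(4),q.mean(0)); d=q[0]+q[1]-q[2]-q[3]; print(np.arctan2(d[1],d[0]),np.linalg.norm(d)/2)"
```

```text
diff px 5433
[ 0.5223 -0.273   0.206 ] F [-0.3  0.  -0.4] M [ 0.04  0.01 -0.04] z [-0.011  0.002 -1.   ] hd 3.046 op 0.19982078952686472 83.31106781959534 11.9167
[[ 0.5831 -0.3545]
 [ 0.57   -0.4418]
 [ 0.3939 -0.4121]
 [ 0.4098 -0.3248]] [ 0.48920707 -0.38326589]
-0.16832406380857912 0.17722468463282615
```

View pics/t1.png

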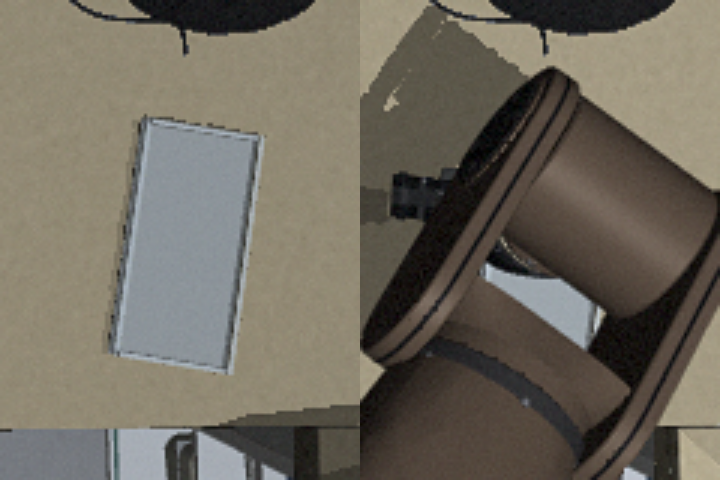

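```bash
cat > side.py <<'E'
from h import *
import sys
f=sys.argv[1]; ctr=np.array([.4892,-.3833]);u=np.array([np.cos(-.168),np.sin(-.168)]);v=np.array([-u[1],u[0]])
if len(sys.argv)>2: ctr=np.array([float(sys.argv[2]),float(sys.argv[3])])
snap('side',f); b=cv2.imread('pics/raw_'+f)
q=np.array([[*(ctr+a*.09*u+s*.045*v),.02] for a,s in[(1,1),(1,-1),(-1,-1),(-1,1)]])
p=proj('side',q)
cv2.polylines(b,[p.round().astype(int)],True,(0,0,255),1)
cv2.imwrite('pics/'+f,cv2.resize(b[230:480,150:450],None,fx=2,fy=2))
E
python3 side.py s1.png; python3 -c "
from h import *
plan([.5434,-.3925,.15],np.pi-.168,g=0)"
```

```text
[[0,[-0.0082,-0.0296,0.0138],[0,-0.003,0.018]],[0,[-0.0087,-0.0294,0.0138],[0,-0.003,0.018]],[0,[-0.0092,-0.0292,0.0138],[0,-0.003,0.018]],[0,[-0.0097,-0.029,0.0139],[0,-0.003,0.018]],[0,[0,0,0],[0,0,0]],[0,[0,0,0],[0,0,0]],[0,[0,0,0],[0,0,0]],[0,[0,0,0],[0,0,0]],[0,[0,0,0],[0,0,0]],[0,[0,0,0],[0,0,0]]]
```

View pics/s1.png

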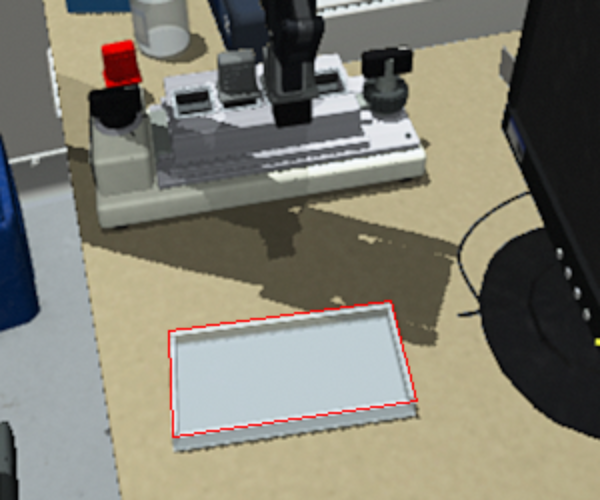

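The red outline sits on the tray rim, so the tray hasn't moved. Cell 4 is empty and the stopper is in the gripper.

Request:
move_arm(moves=[[0,[-0.0082,-0.0295,0.0138],[0,-0.003,0.018]],[0,[-0.0087,-0.0295,0.0138],[0,-0.003,0.018]],[0,[-0.0092,-0.029,0.0138],[0,-0.003,0.018]],[0,[-0.0097,-0.029,0.0138],[0,-0.003,0.018]],[0,[0,0,0.02],[0,0,0]],[0,[0,0,0.025],[0,0,0]],[0,[0,0,0.025],[0,0,0]],[0,[0,0,0.02],[0,0,0]],[0,[0,0,0.009],[0,0,0]],[0,[0,0,0],[0,0,0]]])

```text
time: 12.8
eef_pos: [0.5428, -0.3897, 0.0475]
tcp_rot: [0.082, 0.997, 0.002, -0.002]
contact_force: [0.0, 0.3, -1.4]
opening: 0.198
finger_force: 83.2
```

```bash
python3 st.py
```

```text
[ 0.5428 -0.3897  0.0475] F [ 0.   0.3 -1.4] M [ 0.07  0.03 -0.04] z [-0.004  0.005 -1.   ] hd 2.978 op 0.19769557959715203 83.17641735076904 12.8
```

Still clear of the floor. Lower a little more, release and rise.

Request:
move_arm(moves=[[0,[0,0,0.004],[0,0,0]],[0,[0,0,0],[0,0,0]],[0.5,[0,0,0],[0,0,0]],[0.5,[0,0,0],[0,0,0]],[0.5,[0,0,0],[0,0,0]],[0.5,[0,0,0],[0,0,0]],[0.5,[0,0,-0.03],[0,0,0]],[0.5,[0,0,-0.035],[0,0,0]],[0.5,[0,0,-0.038],[0,0,0]],[0.5,[0,0,-0.035],[0,0,0]]])

```text
time: 13.63
eef_pos: [0.5435, -0.3927, 0.1867]
tcp_rot: [0.083, 0.997, -0.0, 0.0]
contact_force: [0.3, 0.4, -0.5]
opening: 0.499
finger_force: 0.0
```

```bash
python3 st.py;python3 -c "
from h import *
plan([.553,-.145,.17],np.pi-.091,g=0.7)"; python3 side.py s2.png
```

```text
[ 0.5435 -0.3927  0.1867] F [ 0.3  0.4 -0.5] M [ 0.05 -0.06  0.01] z [ 0.    -0.001 -1.   ] hd 2.976 op 0.4993312228909434 0.0 13.6333
[[0.7,[0.0045,0.0351,0.0024],[0,0,-0.011]],[0.7,[0.0041,0.0352,0.0024],[0,0,-0.011]],[0.7,[0.0038,0.0352,0.0024],[0,0,-0.011]],[0.7,[0.0034,0.0352,0.0024],[0,0,-0.011]],[0.7,[0.003,0.0353,0.0024],[0,0,-0.011]],[0.7,[0.0026,0.0353,0.0024],[0,0,-0.011]],[0.7,[0.0022,0.0353,0.0024],[0,0,-0.011]],[0.7,[0,0,0],[0,0,0]],[0.7,[0,0,0],[0,0,0]],[0.7,[0,0,0],[0,0,0]]]
```

View pics/s2.png

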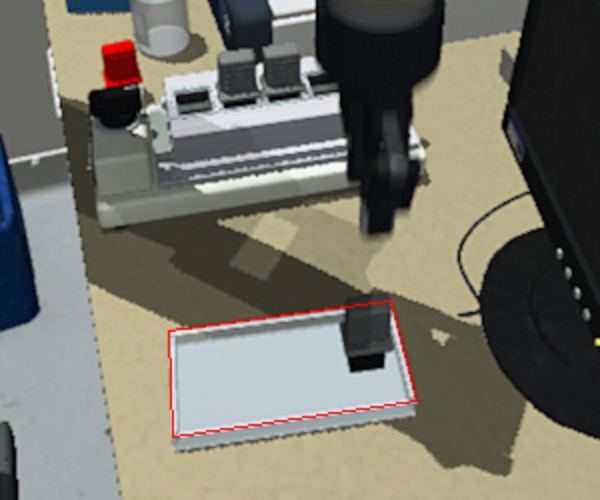

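The stopper stands in the tray at (365,335). Next is stopper 3.

Request:
move_arm(moves=[[0.7,[0.0045,0.035,0.0024],[0,0,-0.011]],[0.7,[0.0041,0.035,0.0024],[0,0,-0.011]],[0.7,[0.0038,0.035,0.0024],[0,0,-0.011]],[0.7,[0.0034,0.035,0.0024],[0,0,-0.011]],[0.7,[0.003,0.0353,0.0024],[0,0,-0.011]],[0.7,[0.0026,0.0353,0.0024],[0,0,-0.011]],[0.7,[0.0022,0.0353,0.0024],[0,0,-0.011]],[0.7,[0,0,0],[0,0,0]],[0.7,[0,0,0],[0,0,0]],[0.7,[0,0,0],[0,0,0]]])

```text
time: 14.52
eef_pos: [0.5531, -0.1462, 0.1681]
tcp_rot: [0.044, 0.999, -0.001, 0.0]
contact_force: [-0.1, -0.0, 0.3]
opening: 0.695
finger_force: 0.0
```

```bash
python3 st.py;python3 -c "
from h import *
plan([.5545,-.1455,.104],np.pi-.091,g=0.7,n=4)"
```

```text
[ 0.5531 -0.1462  0.1681] F [-0.1 -0.   0.3] M [ 0.01 -0.01  0.02] z [ 0.001 -0.001 -1.   ] hd 3.053 op 0.6954697523689114 0.0 14.5167
[[0.7,[-0.0003,0.0002,0.016],[0,0,0.001]],[0.7,[-0.0003,0.0002,0.016],[0,0,0.001]],[0.7,[-0.0003,0.0002,0.016],[0,0,0.001]],[0.7,[-0.0003,0.0002,0.016],[0,0,0.001]],[0.7,[0,0,0],[0,0,0]],[0.7,[0,0,0],[0,0,0]],[0.7,[0,0,0],[0,0,0]],[0.7,[0,0,0],[0,0,0]],[0.7,[0,0,0],[0,0,0]],[0.7,[0,0,0],[0,0,0]]]
```

Request:
move_arm(moves=[[0.7,[-0.0003,0.0002,0.016],[0,0,0]],[0.7,[-0.0003,0.0002,0.016],[0,0,0]],[0.7,[-0.0003,0.0002,0.016],[0,0,0]],[0.7,[-0.0003,0.0002,0.0155],[0,0,0]],[0.7,[0,0,0],[0,0,0]],[0.7,[0,0,0],[0,0,0]],[0,[0,0,0],[0,0,0]],[0,[0,0,0],[0,0,0]],[0,[0,0,0],[0,0,0]],[0,[0,0,0],[0,0,0]]])

```text
time: 15.35
eef_pos: [0.5549, -0.145, 0.1058]
tcp_rot: [0.045, 0.999, 0.0, 0.001]
contact_force: [0.3, 2.2, 2.6]
opening: 0.197
finger_force: 77.8
```

Request:
move_arm(moves=[[0,[0,0,0],[0,0,0]],[0,[0,0,0],[0,0,0]],[0,[0,0,0],[0,0,0]],[0,[0,0,0],[0,0,0]],[0,[0,0,0],[0,0,0]],[0,[0,0,0],[0,0,0]],[0,[0,0,0],[0,0,0]],[0,[0,0,0],[0,0,0]],[0,[0,0,0],[0,0,0]],[0,[0,0,0],[0,0,0]]])

```text
time: 16.18
eef_pos: [0.5549, -0.1449, 0.1057]
tcp_rot: [0.044, 0.999, -0.0, 0.001]
contact_force: [-0.6, 2.7, 5.4]
opening: 0.197
finger_force: 77.9
```

```bash
python3 st.py
```

```text
[ 0.5549 -0.1449  0.1057] F [-0.6  2.7  5.4] M [ 0.35  0.16 -0.1 ] z [ 0.002 -0.001 -1.   ] hd 3.053 op 0.19656122899858836 77.89600610733032 16.1833
```

Gripped, with the same pattern as before.

Request:
move_arm(moves=[[0,[0,0.0021,-0.0009],[0.105,0,0]],[0,[0,0.0021,-0.0009],[0.105,0,0]],[0,[0,0,0],[0,0,0]],[0,[0,-0.0022,-0.0007],[-0.105,0,0]],[0,[0,-0.0022,-0.0007],[-0.105,0,0]],[0,[0,-0.0022,-0.0007],[-0.105,0,0]],[0,[0,-0.0022,-0.0007],[-0.105,0,0]],[0,[0,0,0],[0,0,0]],[0,[0,0.0022,-0.0006],[0.105,0,0]],[0,[0,0.0022,-0.0006],[0.105,0,0]]])

```text
time: 17.02
eef_pos: [0.5544, -0.1459, 0.1095]
tcp_rot: [0.047, 0.999, -0.002, 0.001]
contact_force: [3.8, 2.2, -7.2]
opening: 0.192
finger_force: 79.1
```

```bash
python3 st.py
```

```text
[ 0.5544 -0.1459  0.1095] F [ 3.8  2.2 -7.2] M [ 0.64 -0.61 -0.2 ] z [ 0.002 -0.003 -1.   ] hd 3.048 op 0.19191448640743838 79.07195806503296 17.0167
```

Request:
move_arm(moves=[[0,[0,0.0026,-0.0008],[0.105,0,0]],[0,[0,0.0026,-0.0008],[0.105,0,0]],[0,[0,0,0],[0,0,0]],[0,[0,-0.0027,-0.0007],[-0.105,0,0]],[0,[0,-0.0027,-0.0007],[-0.105,0,0]],[0,[0,-0.0027,-0.0007],[-0.105,0,0]],[0,[0,-0.0027,-0.0007],[-0.105,0,0]],[0,[0,0,0],[0,0,0]],[0,[0,0.0027,-0.0006],[0.105,0,0]],[0,[0,0.0027,-0.0006],[0.105,0,0]]])

```text
time: 17.85
eef_pos: [0.5542, -0.1458, 0.1163]
tcp_rot: [0.047, 0.999, -0.001, 0.001]
contact_force: [3.5, 1.5, -6.4]
opening: 0.195
finger_force: 79.7
```

```bash
python3 st.py
```

```text
[ 0.5542 -0.1458  0.1163] F [ 3.5  1.5 -6.4] M [ 0.79 -0.68 -0.16] z [ 0.002 -0.003 -1.   ] hd 3.048 op 0.19543567336840295 79.66519832611084 17.85
```

Request:
move_arm(moves=[[0,[0,0.0032,-0.0008],[0.105,0,0]],[0,[0,0.0032,-0.0008],[0.105,0,0]],[0,[0,0,0],[0,0,0]],[0,[0,-0.0033,-0.0008],[-0.105,0,0]],[0,[0,-0.0033,-0.0008],[-0.105,0,0]],[0,[0,-0.0033,-0.0008],[-0.105,0,0]],[0,[0,-0.0033,-0.0008],[-0.105,0,0]],[0,[0,0,0],[0,0,0]],[0,[0,0.0034,-0.0007],[0.105,0,0]],[0,[0,0.0034,-0.0007],[0.105,0,0]]])

```text
time: 18.68
eef_pos: [0.5551, -0.1462, 0.1272]
tcp_rot: [0.046, 0.999, -0.004, 0.002]
contact_force: [-0.0, 0.0, -0.1]
opening: 0.194
finger_force: 83.3
```

```bash
python3 st.py
```

```text
[ 0.5551 -0.1462  0.1272] F [-0.   0.  -0.1] M [0.01 0.02 0.06] z [ 0.003 -0.008 -1.   ] hd 3.05 op 0.1944942107114615 83.25400471687317 18.6833
```

Request:
move_arm(moves=[[0,[0,0,-0.015],[0,0,0]],[0,[0,0,-0.02],[0,0,0]],[0,[0,0,-0.02],[0,0,0]],[0,[0,0,-0.02],[0,0,0]],[0,[0.015,-0.025,0],[0,0,0]],[0,[0.015,-0.03,0],[0,0,0]],[0,[0.01,-0.03,0],[0,0,0]],[0,[0.01,-0.03,0],[0,0,0]],[0,[0,-0.02,0],[0,0,0]],[0,[0,0,0],[0,0,0]]])

```text
time: 19.52
eef_pos: [0.4913, -0.2783, 0.201]
tcp_rot: [0.046, 0.999, -0.003, -0.0]
contact_force: [-0.2, 0.1, -0.5]
opening: 0.198
finger_force: 83.3
```

```bash
python3 st.py; python3 side.py s3.png;  python3 -c "
from h import *
plan([.4892,-.3833,.15],np.pi-.168,g=0)"
```

```text
[ 0.4913 -0.2783  0.201 ] F [-0.2  0.1 -0.5] M [ 0.05 -0.04 -0.03] z [-0.001 -0.006 -1.   ] hd 3.05 op 0.19825099525395085 83.30182671546936 19.5167
[[0,[-0.0018,-0.0266,0.0128],[-0.001,0,0.019]],[0,[-0.0023,-0.0266,0.0128],[-0.001,0,0.019]],[0,[-0.0028,-0.0266,0.0128],[-0.001,0,0.019]],[0,[-0.0033,-0.0265,0.0127],[-0.001,0,0.019]],[0,[0,0,0],[0,0,0]],[0,[0,0,0],[0,0,0]],[0,[0,0,0],[0,0,0]],[0,[0,0,0],[0,0,0]],[0,[0,0,0],[0,0,0]],[0,[0,0,0],[0,0,0]]]
```

View pics/s3.png

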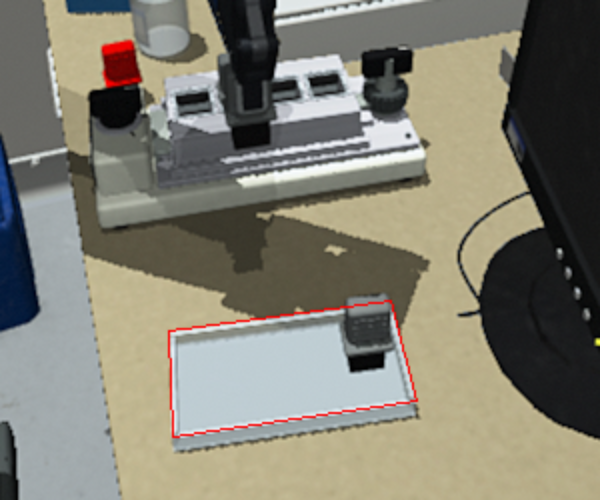

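The stopper is held, the tray hasn't moved, and cells 3 and 4 are open.

Request:
move_arm(moves=[[0,[-0.002,-0.0266,0.0128],[0,0,0.019]],[0,[-0.0023,-0.0266,0.0128],[0,0,0.019]],[0,[-0.0028,-0.0266,0.0128],[0,0,0.019]],[0,[-0.0033,-0.0265,0.0127],[0,0,0.019]],[0,[0,0,0.02],[0,0,0]],[0,[0,0,0.025],[0,0,0]],[0,[0,0,0.025],[0,0,0]],[0,[0,0,0.02],[0,0,0]],[0,[0,0,0.01],[0,0,0]],[0,[0,0,0.003],[0,0,0]]])

```text
time: 20.4
eef_pos: [0.4901, -0.38, 0.0447]
tcp_rot: [0.081, 0.997, 0.0, -0.002]
contact_force: [-0.7, 0.5, 0.6]
opening: 0.197
finger_force: 83.4
```

```bash
python3 st.py
```

```text
[ 0.4901 -0.38    0.0447] F [-0.7  0.5  0.6] M [0.03 0.01 0.03] z [-0.003  0.001 -1.   ] hd 2.979 op 0.19659046920875992 83.42968583106995 20.4
```

Request:
move_arm(moves=[[0,[0,0,0.001],[0,0,0]],[0,[0,0,0],[0,0,0]],[0.5,[0,0,0],[0,0,0]],[0.5,[0,0,0],[0,0,0]],[0.5,[0,0,0],[0,0,0]],[0.5,[0,0,0],[0,0,0]],[0.5,[0,0,-0.03],[0,0,0]],[0.5,[0,0,-0.035],[0,0,0]],[0.5,[0,0,-0.038],[0,0,0]],[0.5,[0,0,-0.03],[0,0,0]]])

```text
time: 21.23
eef_pos: [0.4905, -0.3827, 0.1813]
tcp_rot: [0.082, 0.997, -0.001, 0.001]
contact_force: [0.8, -0.3, 0.6]
opening: 0.502
finger_force: 0.0
```

```bash
python3 st.py;python3 -c "
from h import *
plan([.5145,-.1415,.17],np.pi-.091,g=0.7)"
```

```text
[ 0.4905 -0.3827  0.1813] F [ 0.8 -0.3  0.6] M [-0.03 -0.04  0.01] z [ 0.002 -0.002 -1.   ] hd 2.977 op 0.5020946151439494 0.0 21.2333
[[0.7,[0.0023,0.0346,0.0015],[0,0,-0.011]],[0.7,[0.0019,0.0346,0.0015],[0,0,-0.011]],[0.7,[0.0015,0.0346,0.0016],[0,0,-0.011]],[0.7,[0.0012,0.0346,0.0016],[0,0,-0.011]],[0.7,[0.0008,0.0346,0.0016],[0,0,-0.011]],[0.7,[0.0004,0.0346,0.0016],[0,0,-0.011]],[0.7,[0.0001,0.0346,0.0016],[0,0,-0.011]],[0.7,[0,0,0],[0,0,0]],[0.7,[0,0,0],[0,0,0]],[0.7,[0,0,0],[0,0,0]]]
```

Request:
move_arm(moves=[[0.7,[0.0023,0.0346,0.0015],[0,0,-0.011]],[0.7,[0.0019,0.0346,0.0015],[0,0,-0.011]],[0.7,[0.0016,0.0346,0.0016],[0,0,-0.011]],[0.7,[0.0013,0.0346,0.0016],[0,0,-0.011]],[0.7,[0.001,0.0346,0.0016],[0,0,-0.011]],[0.7,[0.0006,0.0346,0.0016],[0,0,-0.011]],[0.7,[0.0003,0.0346,0.0016],[0,0,-0.011]],[0.7,[0,0,0],[0,0,0]],[0.7,[0,0,0],[0,0,0]],[0.7,[0,0,0],[0,0,0]]])

```text
time: 22.07
eef_pos: [0.5133, -0.1412, 0.1675]
tcp_rot: [0.044, 0.999, -0.001, 0.0]
contact_force: [-0.2, -1.0, -0.1]
opening: 0.695
finger_force: 0.0
```

```bash
python3 st.py;python3 -c "
from h import *
plan([.5135,-.1413,.104],np.pi-.091,g=0.7,n=4)"
```

```text
[ 0.5133 -0.1412  0.1675] F [-0.2 -1.  -0.1] M [-0.03 -0.04 -0.03] z [ 0.001 -0.001 -1.   ] hd 3.054 op 0.694876197994299 0.0 22.0667
[[0.7,[0,0,0.0159],[0,0,0.001]],[0.7,[0,0,0.0159],[0,0,0.001]],[0.7,[-0.0001,0,0.0159],[0,0,0.001]],[0.7,[-0.0001,0,0.0159],[0,0,0.001]],[0.7,[0,0,0],[0,0,0]],[0.7,[0,0,0],[0,0,0]],[0.7,[0,0,0],[0,0,0]],[0.7,[0,0,0],[0,0,0]],[0.7,[0,0,0],[0,0,0]],[0.7,[0,0,0],[0,0,0]]]
```

Request:
move_arm(moves=[[0.7,[0,0,0.016],[0,0,0]],[0.7,[0,0,0.016],[0,0,0]],[0.7,[0,0,0.016],[0,0,0]],[0.7,[0,0,0.0155],[0,0,0]],[0.7,[0,0,0],[0,0,0]],[0,[0,0,0],[0,0,0]],[0,[0,0,0],[0,0,0]],[0,[0,0,0],[0,0,0]],[0,[0,0,0],[0,0,0]],[0,[0,0,0],[0,0,0]]])

```text
time: 22.9
eef_pos: [0.514, -0.1418, 0.1052]
tcp_rot: [0.044, 0.999, -0.001, 0.001]
contact_force: [0.2, -2.3, 3.7]
opening: 0.195
finger_force: 77.8
```

```bash
python3 st.py
```

```text
[ 0.514  -0.1418  0.1052] F [ 0.2 -2.3  3.7] M [-0.21  0.16 -0.2 ] z [ 0.002 -0.002 -1.   ] hd 3.053 op 0.19544355649941164 77.84231185913086 22.9
```

Request:
move_arm(moves=[[0,[0,0.0021,-0.0009],[0.105,0,0]],[0,[0,0.0021,-0.0009],[0.105,0,0]],[0,[0,0,0],[0,0,0]],[0,[0,-0.0022,-0.0007],[-0.105,0,0]],[0,[0,-0.0022,-0.0007],[-0.105,0,0]],[0,[0,-0.0022,-0.0007],[-0.105,0,0]],[0,[0,-0.0022,-0.0007],[-0.105,0,0]],[0,[0,0,0],[0,0,0]],[0,[0,0.0022,-0.0006],[0.105,0,0]],[0,[0,0.0022,-0.0006],[0.105,0,0]]])

```text
time: 23.73
eef_pos: [0.5135, -0.1415, 0.1096]
tcp_rot: [0.047, 0.999, -0.001, 0.001]
contact_force: [2.1, 1.7, -4.1]
opening: 0.199
finger_force: 79.3
```

```bash
python3 st.py
```

```text
[ 0.5135 -0.1415  0.1096] F [ 2.1  1.7 -4.1] M [ 0.72 -0.46 -0.1 ] z [ 0.003 -0.003 -1.   ] hd 3.048 op 0.19875957016147025 79.28970336914062 23.7333
```

Request:
move_arm(moves=[[0,[0,0.0026,-0.0008],[0.105,0,0]],[0,[0,0.0026,-0.0008],[0.105,0,0]],[0,[0,0,0],[0,0,0]],[0,[0,-0.0027,-0.0007],[-0.105,0,0]],[0,[0,-0.0027,-0.0007],[-0.105,0,0]],[0,[0,-0.0027,-0.0007],[-0.105,0,0]],[0,[0,-0.0027,-0.0007],[-0.105,0,0]],[0,[0,0,0],[0,0,0]],[0,[0,0.0027,-0.0006],[0.105,0,0]],[0,[0,0.0027,-0.0006],[0.105,0,0]]])

```text
time: 24.57
eef_pos: [0.5132, -0.1415, 0.1163]
tcp_rot: [0.046, 0.999, -0.001, 0.001]
contact_force: [1.8, 1.7, -4.7]
opening: 0.2
finger_force: 79.9
```

```bash
python3 st.py
```

```text
[ 0.5132 -0.1415  0.1163] F [ 1.8  1.7 -4.7] M [ 0.85 -0.36 -0.12] z [ 0.002 -0.002 -1.   ] hd 3.049 op 0.19985513889535558 79.93587255477905 24.5667
```

Request:
move_arm(moves=[[0,[0,0.0032,-0.0008],[0.105,0,0]],[0,[0,0.0032,-0.0008],[0.105,0,0]],[0,[0,0,0],[0,0,0]],[0,[0,-0.0033,-0.0008],[-0.105,0,0]],[0,[0,-0.0033,-0.0008],[-0.105,0,0]],[0,[0,-0.0033,-0.0008],[-0.105,0,0]],[0,[0,-0.0033,-0.0008],[-0.105,0,0]],[0,[0,0,0],[0,0,0]],[0,[0,0.0034,-0.0007],[0.105,0,0]],[0,[0,0.0034,-0.0007],[0.105,0,0]]])

```text
time: 25.4
eef_pos: [0.5144, -0.1426, 0.127]
tcp_rot: [0.046, 0.999, -0.003, 0.002]
contact_force: [0.2, 0.3, -0.7]
opening: 0.198
finger_force: 82.6
```

```bash
python3 st.py
```

```text
[ 0.5144 -0.1426  0.127 ] F [ 0.2  0.3 -0.7] M [-0.01  0.02  0.  ] z [ 0.004 -0.006 -1.   ] hd 3.05 op 0.1978068665189365 82.57144689559937 25.4
```

Request:
move_arm(moves=[[0,[0,0,-0.015],[0,0,0]],[0,[0,0,-0.02],[0,0,0]],[0,[0,0,-0.02],[0,0,0]],[0,[0,0,-0.02],[0,0,0]],[0,[0.015,-0.025,0],[0,0,0]],[0,[0.015,-0.03,0],[0,0,0]],[0,[0.01,-0.03,0],[0,0,0]],[0,[0.01,-0.03,0],[0,0,0]],[0,[0,-0.02,0],[0,0,0]],[0,[0,0,0],[0,0,0]]])

```text
time: 26.23
eef_pos: [0.4507, -0.2743, 0.2008]
tcp_rot: [0.045, 0.999, -0.003, 0.0]
contact_force: [-0.2, 0.4, 0.9]
opening: 0.196
finger_force: 82.5
```

```bash
python3 st.py; python3 side.py s4.png;  python3 -c "
from h import *
plan([.435,-.374,.15],np.pi-.168,g=0)"
```

```text
[ 0.4507 -0.2743  0.2008] F [-0.2  0.4  0.9] M [ 0.05  0.02 -0.04] z [ 0.    -0.005 -1.   ] hd 3.051 op 0.19576375988264644 82.50049352645874 26.2333
[[0,[0.0017,-0.0256,0.0127],[-0.001,0,0.02]],[0,[0.0012,-0.0256,0.0127],[-0.001,0,0.02]],[0,[0.0007,-0.0257,0.0127],[-0.001,0,0.02]],[0,[0.0002,-0.0257,0.0126],[-0.001,0,0.02]],[0,[0,0,0],[0,0,0]],[0,[0,0,0],[0,0,0]],[0,[0,0,0],[0,0,0]],[0,[0,0,0],[0,0,0]],[0,[0,0,0],[0,0,0]],[0,[0,0,0],[0,0,0]]]
```

View pics/s4.png

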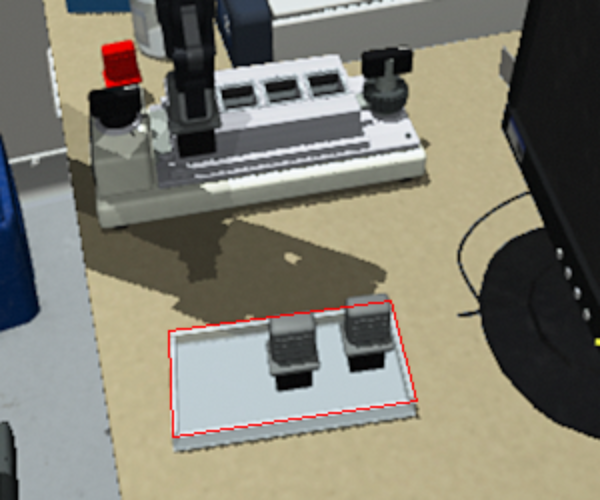

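Two stoppers stand in the tray, the tray hasn't moved, and the third is in the gripper. Place it.

Request:
move_arm(moves=[[0,[0.0016,-0.0256,0.0128],[0,0,0.02]],[0,[0.0012,-0.0256,0.0128],[0,0,0.02]],[0,[0.0007,-0.0257,0.0128],[0,0,0.02]],[0,[0.0002,-0.0257,0.0127],[0,0,0.02]],[0,[0,0,0.02],[0,0,0]],[0,[0,0,0.025],[0,0,0]],[0,[0,0,0.025],[0,0,0]],[0,[0,0,0.02],[0,0,0]],[0,[0,0,0.01],[0,0,0]],[0,[0,0,0.003],[0,0,0]]])

```text
time: 27.12
eef_pos: [0.4353, -0.3704, 0.044]
tcp_rot: [0.083, 0.997, 0.001, -0.002]
contact_force: [-1.9, 1.2, 0.8]
opening: 0.203
finger_force: 82.7
```

```bash
python3 st.py
```

```text
[ 0.4353 -0.3704  0.044 ] F [-1.9  1.2  0.8] M [ 0.16  0.11 -0.05] z [-0.003  0.003 -1.   ] hd 2.976 op 0.2029593196964024 82.7381443977356 27.1167
```

Request:
move_arm(moves=[[0,[0,0,0],[0,0,0]],[0,[0,0,0],[0,0,0]],[0.5,[0,0,0],[0,0,0]],[0.5,[0,0,0],[0,0,0]],[0.5,[0,0,0],[0,0,0]],[0.5,[0,0,0],[0,0,0]],[0.5,[0,0,-0.03],[0,0,0]],[0.5,[0,0,-0.035],[0,0,0]],[0.5,[0,0,-0.038],[0,0,0]],[0.5,[0,0,-0.03],[0,0,0]]])

```text
time: 27.95
eef_pos: [0.436, -0.3731, 0.1815]
tcp_rot: [0.084, 0.996, -0.001, 0.001]
contact_force: [0.8, -0.8, -0.2]
opening: 0.505
finger_force: 0.0
```

```bash
python3 st.py;python3 -c "
from h import *
plan([.432,-.142,.175],np.pi-.091,g=0.5)"
```

```text
[ 0.436  -0.3731  0.1815] F [ 0.8 -0.8 -0.2] M [-0.06 -0.1   0.  ] z [ 0.001 -0.002 -1.   ] hd 2.974 op 0.5050773940187926 0.0 27.95
[[0.5,[0.0061,0.0325,0.0008],[0,0,-0.011]],[0.5,[0.0057,0.0325,0.0009],[0,0,-0.011]],[0.5,[0.0054,0.0326,0.0009],[0,0,-0.011]],[0.5,[0.005,0.0326,0.0009],[0,0,-0.011]],[0.5,[0.0046,0.0327,0.0009],[0,0,-0.011]],[0.5,[0.0043,0.0327,0.0009],[0,0,-0.011]],[0.5,[0.0039,0.0328,0.0009],[0,0,-0.011]],[0.5,[0,0,0],[0,0,0]],[0.5,[0,0,0],[0,0,0]],[0.5,[0,0,0],[0,0,0]]]
```

Request:
move_arm(moves=[[0.5,[0.006,0.0325,0.0009],[0,0,-0.011]],[0.5,[0.0057,0.0325,0.0009],[0,0,-0.011]],[0.5,[0.0054,0.0326,0.0009],[0,0,-0.011]],[0.5,[0.005,0.0326,0.0009],[0,0,-0.011]],[0.5,[0.0046,0.0327,0.0009],[0,0,-0.011]],[0.5,[0.0043,0.0327,0.0009],[0,0,-0.011]],[0.5,[0.004,0.0328,0.0009],[0,0,-0.011]],[0.5,[0,0,0],[0,0,0]],[0.5,[0,0,0],[0,0,0]],[0.5,[0,0,0],[0,0,0]]])

```text
time: 28.78
eef_pos: [0.432, -0.1419, 0.1726]
tcp_rot: [0.045, 0.999, -0.001, 0.0]
contact_force: [-0.9, 0.4, 0.1]
opening: 0.499
finger_force: 0.0
```

```bash
python3 st.py; python3 side.py s5.png; python3 -c "
from h import *
c=cam('wrist'); snap('wrist','w3.png',s=1)
print(proj('wrist',[[.4066,-.1302,.117]],c))
plan([.4075,-.1304,.14],np.pi-.091,g=0.5)
a=cv2.imread('pics/s5.png');b=cv2.resize(cv2.imread('pics/w3.png'),None,fx=.62,fy=.62)
b=b[:500]; o=np.zeros((500,600+b.shape[1],3),np.uint8); o[:,:600]=a; o[:b.shape[0],600:]=b
cv2.imwrite('pics/m.png',cv2.resize(o,(800,int(500*800/o.shape[1]))))"
```

```text
[ 0.432  -0.1419  0.1726] F [-0.9  0.4  0.1] M [ 0.05  0.02 -0.02] z [ 0.001 -0.001 -1.   ] hd 3.051 op 0.4989975286326561 0.0 28.7833
[[340.2353038  222.21514549]]
[[0.5,[0.0127,0.005,0.0162],[0,0,-0.001]],[0.5,[0.0127,0.005,0.0162],[0,0,-0.001]],[0.5,[0,0,0],[0,0,0]],[0.5,[0,0,0],[0,0,0]],[0.5,[0,0,0],[0,0,0]],[0.5,[0,0,0],[0,0,0]],[0.5,[0,0,0],[0,0,0]],[0.5,[0,0,0],[0,0,0]],[0.5,[0,0,0],[0,0,0]],[0.5,[0,0,0],[0,0,0]]]
```

View pics/m.png

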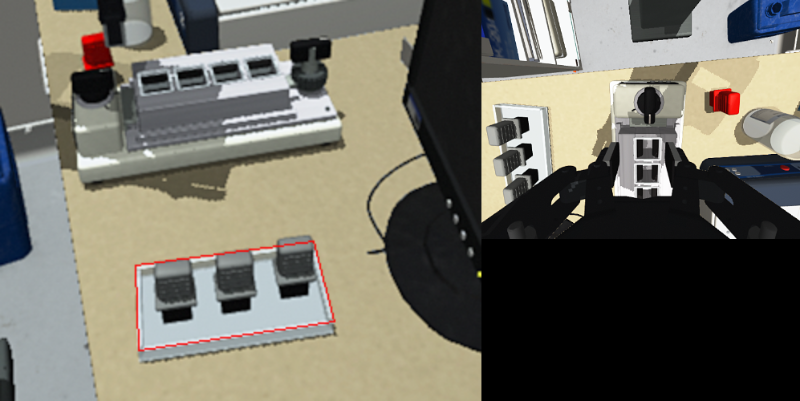

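All three stoppers are in the tray and every cell is open. The wrist view puts the knob at raw (340,209), against a prediction of (340,222), so I'm checking that from the dark pixels.

```bash
python3 -c "
from h import *
c=cam('wrist'); g=cv2.cvtColor(cv2.imread('pics/raw_w3.png'),cv2.COLOR_BGR2GRAY)
for r in range(160,262,6): 
  x=np.where(g[r,290:390]<45)[0]; print(r,(290+x.min(),290+x.max(),len(x)) if len(x) else '',end=' ')
cv2.imwrite('pics/k.png',cv2.resize(cv2.imread('pics/raw_w3.png')[150:270,270:410],None,fx=4,fy=4))
for v in (175,209,216,222,245): print(pix2('wrist',340,v,.117,c))
"
```

```text
160  166 (np.int64(290), np.int64(389), 86) 172  178 (np.int64(329), np.int64(347), 19) 184 (np.int64(328), np.int64(349), 22) 190 (np.int64(320), np.int64(353), 34) 196 (np.int64(315), np.int64(358), 44) 202 (np.int64(314), np.int64(359), 46) 208 (np.int64(314), np.int64(360), 47) 214 (np.int64(315), np.int64(358), 44) 220 (np.int64(305), np.int64(355), 43) 226 (np.int64(323), np.int64(350), 28) 232 (np.int64(327), np.int64(348), 17) 238 (np.int64(327), np.int64(348), 18) 244 (np.int64(328), np.int64(347), 16) 250  256 (np.int64(388), np.int64(388), 1) [ 0.3782297  -0.12836635  0.117     ]
[ 0.39836161 -0.12992717  0.117     ]
[ 0.40264965 -0.13025962  0.117     ]
[ 0.40636559 -0.13054771  0.117     ]
[ 0.42096691 -0.13167974  0.117     ]
```

View pics/k.png

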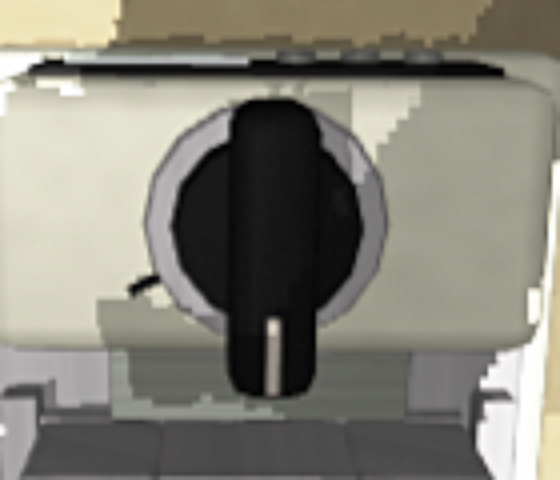

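The bar spans rows 175 to 248, so its centre is near x = 0.4035.

```bash
python3 -c "
from h import *
plan([.4035,-.1303,.15],np.pi-.091,g=0.45,n=3)"
```

```text
[[0.45,[0.0098,0.0032,0.0075],[0,0,0]],[0.45,[0.0098,0.0032,0.0075],[0,0,0]],[0.45,[0.0098,0.0032,0.0075],[0,0,0]],[0.45,[0,0,0],[0,0,0]],[0.45,[0,0,0],[0,0,0]],[0.45,[0,0,0],[0,0,0]],[0.45,[0,0,0],[0,0,0]],[0.45,[0,0,0],[0,0,0]],[0.45,[0,0,0],[0,0,0]],[0.45,[0,0,0],[0,0,0]]]
```

Request:
move_arm(moves=[[0.45,[0.01,0.0032,0.0075],[0,0,0]],[0.45,[0.01,0.0032,0.0075],[0,0,0]],[0.45,[0.0095,0.0032,0.0075],[0,0,0]],[0.45,[0,0,0],[0,0,0]],[0.45,[0,0,0.015],[0,0,0]],[0.45,[0,0,0.015],[0,0,0]],[0.45,[0,0,0.015],[0,0,0]],[0.45,[0,0,0.008],[0,0,0]],[0.45,[0,0,0],[0,0,0]],[0.45,[0,0,0],[0,0,0]]])

```text
time: 29.72
eef_pos: [0.4034, -0.1299, 0.0968]
tcp_rot: [0.046, 0.999, -0.0, -0.0]
contact_force: [-0.2, -0.3, -0.0]
opening: 0.452
finger_force: 0.0
```

```bash
python3 st.py
```

```text
[ 0.4034 -0.1299  0.0968] F [-0.2 -0.3 -0. ] M [-0.03 -0.03 -0.  ] z [-0. -0. -1.] hd 3.05 op 0.45163687773589734 0.0 29.7167
```

Close, then twist clockwise (positive tool z turn).

Request:
move_arm(moves=[[0,[0,0,0],[0,0,0]],[0,[0,0,0],[0,0,0]],[0,[0,0,0],[0,0,0]],[0,[0,0,0],[0,0,0]],[0,[0,0,0],[0,0,0]],[0,[0,0,0],[0,0,0]],[0,[0,0,0],[0,0,0]],[0,[0,0,0],[0,0,0]],[0,[0,0,0],[0,0,0]],[0,[0,0,0],[0,0,0]]], grip_force=50)

```text
time: 30.55
eef_pos: [0.404, -0.1302, 0.0979]
tcp_rot: [0.045, 0.999, -0.001, 0.001]
contact_force: [-1.7, -2.1, 5.7]
opening: 0.15
finger_force: 50.7
```

Request:
move_arm(moves=[[0,[0,0,0],[0,0,0.105]],[0,[0,0,0],[0,0,0.105]],[0,[0,0,0],[0,0,0.105]],[0,[0,0,0],[0,0,0.105]],[0,[0,0,0],[0,0,0.105]],[0,[0,0,0],[0,0,0.105]],[0,[0,0,0],[0,0,0.105]],[0,[0,0,0],[0,0,0.105]],[0,[0,0,0],[0,0,0.105]],[0,[0,0,0],[0,0,0.105]]])

```text
time: 31.38
eef_pos: [0.4031, -0.1315, 0.0979]
tcp_rot: [0.541, 0.841, -0.003, 0.001]
contact_force: [-5.3, -6.6, 5.5]
opening: 0.152
finger_force: 50.9
```

```bash
python3 st.py
```

```text
[ 0.4031 -0.1315  0.0979] F [-5.3 -6.6  5.5] M [-1.12  0.91  0.29] z [-0.001 -0.006 -1.   ] hd 1.999 op 0.15216839860612857 50.864986181259155 31.3833
```

Request:
move_arm(moves=[[0,[0,0,0],[0,0,0.04]],[0,[0,0,0],[0,0,0.03]],[0,[0,0,0],[0,0,0]],[0,[0,0,0],[0,0,0]],[0,[0,0,0],[0,0,0]],[0,[0,0,0],[0,0,-0.1]],[0,[0,0,0],[0,0,-0.11]],[0,[0,0,0],[0,0,-0.11]],[0,[0,0,0],[0,0,-0.11]],[0,[0,0,0],[0,0,-0.11]]])

```text
time: 32.22
eef_pos: [0.4037, -0.131, 0.0979]
tcp_rot: [0.326, 0.945, -0.002, 0.001]
contact_force: [-2.6, -4.3, 5.9]
opening: 0.153
finger_force: 50.7
```

Request:
move_arm(moves=[[0,[0,0,0],[0,0,-0.11]],[0,[0,0,0],[0,0,-0.11]],[0,[0,0,0],[0,0,-0.11]],[0,[0,0,0],[0,0,-0.11]],[0,[0,0,0],[0,0,-0.11]],[0,[0,0,0],[0,0,0]],[0.5,[0,0,0],[0,0,0]],[0.5,[0,0,0],[0,0,0]],[0.5,[0,0,0],[0,0,0]],[0.5,[0,0,0],[0,0,0]]])

```text
time: 33.05
eef_pos: [0.4027, -0.1289, 0.096]
tcp_rot: [0.06, 0.998, 0.0, -0.001]
contact_force: [-0.6, -0.5, -0.9]
opening: 0.499
finger_force: 0.0
```

Request:
move_arm(moves=[[0.5,[0,0,-0.02],[0,0,0]],[0.5,[0,0,-0.03],[0,0,0]],[0.5,[0,0,-0.03],[0,0,0]],[0.5,[0,0,-0.03],[0,0,0]],[0.5,[-0.01,0,-0.02],[0,0,0]],[0.5,[-0.02,0,0],[0,0,0]],[0.5,[-0.03,0,0],[0,0,0]],[0.5,[-0.01,0,0],[0,0,0]],[0.5,[0,0,0],[0,0,0]],[0.5,[0,0,0],[0,0,0]]])

```text
time: 33.88
eef_pos: [0.4719, -0.1373, 0.2255]
tcp_rot: [0.06, 0.998, 0.0, -0.001]
contact_force: [-0.2, -1.1, 0.7]
opening: 0.501
finger_force: 0.0
```

```bash
python3 st.py; python3 side.py s6.png; python3 -c "
from h import *
snap('wrist','w4.png')
a=cv2.imread('pics/raw_s6.png')[180:480,120:460];b=cv2.imread('pics/raw_w4.png')[100:400,180:520]
cv2.imwrite('pics/m2.png',np.hstack([a,b]))"
```

```text
[ 0.4719 -0.1373  0.2255] F [-0.2 -1.1  0.7] M [ 0.    0.04 -0.02] z [-0.003  0.001 -1.   ] hd 3.021 op 0.5008143700959876 0.0 33.8833
```

View pics/m2.png

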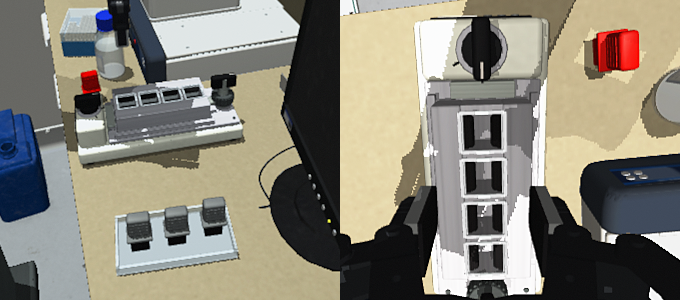

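The side view shows three stoppers in the tray and the wing along the row. The wrist view shows the knob back at rest and all four cells open.

```bash
python3 -c "
from plant import *
print(sign_off())"
```

```text
the job is handed in; nothing more can be done
None
```

I handed the job in at about 34 s: collar turned to its locked mark, all three stoppers (cell 1 was already open) rocked out and standing in the tray, and the start knob twisted to its stop and back at rest; the sign-off returned no verdict.

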